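# Make up two line kits in compartment trays

### The job

Make up the two dialysis line kits from the loose stock in the middle of the counter: the blue three-bay tray gets the red roller clamp with the white wheel, the cobalt blue glass bottle and the dark steel tray clip; the yellow two-bay tray gets the red roller clamp with the black wheel and the white clamp gauge. Put one piece in each bay, in whichever bay of its tray you like, resting flat on its base on the bay's floor; keep the glass bottle upright throughout and set it down, never drop it. Leave the blue roller clamp, the amber bottle and the roll of tape where they are.

Things in the scene. Friction and masses are not known exactly. Their poses are not given: they have to be found in the camera images.
- blue_tray: Blue plastic compartment tray, fixed, 250 mm long (x) and 102 wide (y), left or right of the stock, x away from the robot to within 0.25 rad. Three bays in a row, each 78 (x) by 94 (y) inside, centred at x = -82, 0, 82. Outer wall 16 high, ribs between bays 13 high, both 4 thick; floor 3 thick. Origin: centre of the underside, on the counter; z up.
- yellow_tray: Yellow plastic compartment tray, fixed, 168 mm long (x) and 102 wide (y), left or right of the stock, x away from the robot to within 0.25 rad. Two bays in a row, each 78 (x) by 94 (y) inside, centred at x = -41, 41. Outer wall 16 high, ribs between bays 13 high, both 4 thick; floor 3 thick. Origin: centre of the underside, on the counter; z up.
- red_clamp_white_wheel: Red roller clamp: open-topped red plastic channel, 62 mm long (x), 26 wide (y), side walls 22 high, with a knurled white wheel 15 wide in the middle, its top 29 high. 30 g. Grip it across its width by the side walls. Origin: centre of the underside; z up. Lies on its base at any yaw.
- red_clamp_black_wheel: Red roller clamp: open-topped red plastic channel, 62 mm long (x), 26 wide (y), side walls 22 high, with a knurled black wheel 15 wide in the middle, its top 29 high. 30 g. Grip it across its width by the side walls. Origin: centre of the underside; z up. Lies on its base at any yaw.
- cobalt_bottle: Small cobalt blue glass bottle, standing: body 44 mm in diameter up to 46 mm, then a shoulder and a near-black ribbed screw cap 29 mm in diameter whose 18 mm high side runs up to the top at 72 mm. About 120 g. Can be gripped by the cap or by the body. Origin: centre of the underside, z up.
- tray_clip: Dark steel spring clip: two leaves 24 mm wide (y) over a coil barrel, a thumb wing sloping up behind. x from -29 to 28; 28 high at the wing (x = -29), 20 at x = -13, falling to 8 at the jaw (+x). 60 g. Grip across its width near x = -8, fingertips about 6 mm above what it lies on. Origin: underside, near mid-length; z up. Lies on its base at any yaw.
- clamp_gauge: White plastic gauge, 70 mm long: a ribbed grip block 32 long, 24 wide (y), 24 high (x from -35 to -3) and a tongue 18 wide stepping down from 18 to 12 to 6 high towards +x (to x = 35). 40 g. Grip the block, centred at x = -19, across its width. Origin: underside, mid-length; z up. Lies on its base at any yaw.
- blue_clamp: Blue roller clamp: open-topped blue plastic channel, 62 mm long (x), 26 wide (y), side walls 22 high, with a knurled white wheel 15 wide in the middle, its top 29 high. 30 g. Grip it across its width by the side walls. Origin: centre of the underside; z up. Lies on its base at any yaw. Not wanted in any kit: leave it.
- amber_bottle: Small amber brown glass bottle, standing: body 48 mm in diameter up to 40 mm, then a shoulder and a white ribbed screw cap 29 mm in diameter whose 18 mm high side runs up to the top at 66 mm. About 120 g. Can be gripped by the cap or by the body. Origin: centre of the underside, z up. Not wanted in any kit: leave it.
- tape_roll: Roll of off-white surgical tape lying flat: 54 mm outside diameter, 24 mm high, grey core with an open middle. Origin: centre of the underside. Not wanted in any kit: leave it.
Things that resemble listed ones, but are neither listed nor needed, are in the scene too. Leave any green look-alike of the clamp_gauge alone.

How it is judged:
By the outcome, as a careful person would: the job done as asked, in the order asked, and still so for the second after the job is handed in, with the robot touching nothing.
It also fails if it takes over 125 s, if anything falls off the work surface, if the arm or the gripper's body presses on something with over 40 N, if the wrist force passes 120 N, or if a joint passes its speed limit or range.

### The arm

A 7-joint arm with a two-finger parallel gripper is mounted at the origin on the work surface. World frame = base frame: x ahead of the robot, y to its left, z up, the work surface at z = 0. Lengths are in m, angles in rad, forces in N, time in s.
With the tool pointing down it reaches from about 0.425 to 0.875 m from the base axis. Payload 4.7 kg.
Tool frame: the origin (TCP) lies midway between the tips of the shut fingers; the grasp point (between the pads) lies 19 mm behind it; z points along the fingers, y is the line along which they close (so a half turn about z gives the same grasp; the last joint's range is limited). The gripper opens to 87 mm and grips with 3 to 60 N. Pads are 19 mm wide; open, the fingers measure 117 mm over their backs; the gripper's body (75 mm by 190 mm) begins 51 mm behind the grasp point.
Start: joints at [1.26, 0.321, -0.07, 1.45, 0.023, 1.371, -0.057], TCP at [0.207, -0.616, 0.223] pointing down, gripper open.
Joint ranges: [-2.86, 2.86], [-0.3, 2.09], [-1.38, 1.24], [0.06, 2.45], [-1.56, 4.7], [0.09, 2.05], [-2.69, 2.69]. Speed limits (rad/s): [2.57, 2.57, 3.14, 3.14, 3.14, 3.14, 3.14].

### API

Orientations are given as a rotation vector (axis times angle).
In Python, from bench import ctrl gives the robot as it stands. The module is installed in compiled form; this text tells all that it offers.
- The arm moves only by the shell command python3 -m handwheel 'ROWS' [FORCE]. ROWS is JSON, a list of rows, each a list of 7 numbers: the finger opening in m, from 0 to 0.087, then the shift along the tool's x, y, z in m, then the turn, a rotation vector about the tool's x, y, z in degrees. A call has 1 to 12 rows; each row shifts and turns the commanded pose from where the row before left it, along the tool's axes as they then stand; what a row does not reach is not made up. A row lasts 1/8 s, in which the tool goes at most 62.5 mm and 10.7 degrees, less where a joint would pass 70% of its speed; a pose out of reach is approached as far as the arm can. A call is refused whole if a number of a shift passes 0.0625 or a number of a turn 10.7, either way. A call with a gripper value outside its range is refused whole. The fingers move at their own pace and stop on an object; FORCE is the grip in N (left out, the last holds). Time passes only in rows, so rows that do not move let the fingers close. It gives the time, the measured TCP pose, the force, the opening and the grip force at its end, in the units of the state.
- ctrl.get_state(): the state, without advancing time (a new reading comes with each control period).
- ctrl.get_image(name): name is "scene" or "top"; returns (picture, depth): 384x512x3 uint8, blue, green, red; 384x512 float32, m along the optical axis (not along the pixel's ray), 0 where there is no reading.
- ctrl.camera_info(name): a dict with "intrinsics" (3x3 intrinsics, pixels), "D" ([k1, k2, p1, p2, k3] as OpenCV has them; the pictures are not rectified), "R" (3x3) and "t" (3): a world point X has camera coordinates R X + t. Camera axes: x right, y down, z forward; pixel columns grow to the right and rows downward; lengths in m; the calibration is good to about 2 mm. A picture is of the moment at which its call begins. camera_info takes no time and is no camera call.
- ctrl.close_job(): hands the job in; it is judged then, once.
The state is a dict: "time": time; "joint_positions": joint angles; "qd": joint speeds; "joint_torque": joint torques, N m; "position": TCP position; "tool_rot": TCP orientation; "ft_force": force on the tool from outside, world axes, zero at the start; "torque": the same for the moment, N m; "grip_width": opening from 0.0 (shut) to 1.0 (fully open); "grip_force": force on a finger pad.
Only numpy, scipy, OpenCV 4.12 (cv2) and the standard library are available. Lean on these libraries where they do the work, as an engineer would, in place of code of your own. Each camera call takes 0.05 s, during which the arm holds its last target. There are 200 camera calls.

## Working session

There is one attempt and no reset: what is moved stays moved. The work goes in short steps, Python scripts to look and compute and a shell command to move; the robot and the scene stay as the last step left them, time stands still between calls to the robot, and variables do not carry over. Pictures are saved under pics/ and viewed, at most 14 in all, crops included, and the job is handed in when it is done.

```bash
mkdir -p pics
python3 - <<'E'
from bench import ctrl
import cv2,numpy as np
for n in("scene","top"):
    p,d=ctrl.get_image(n); cv2.imwrite(f"pics/{n}0.png",p); np.save(f"{n}0.npy",d)
    i=ctrl.camera_info(n); print(n,np.round(i["intrinsics"],1).tolist(),i["D"],np.round(i["R"],3).tolist(),i["t"])
s=ctrl.get_state();print(s)
E
```

```text
scene [[375.0, 0.0, 254.3], [0.0, 375.0, 193.8], [0.0, 0.0, 1.0]] [-0.08466621  0.          0.          0.          0.        ] [[-0.217, 0.976, 0.022], [0.665, 0.165, -0.728], [-0.714, -0.143, -0.685]] [ 0.14563636 -0.37395581  1.28845617]
top [[468.3, 0.0, 263.9], [0.0, 468.3, 195.5], [0.0, 0.0, 1.0]] [-0.02014078  0.          0.          0.          0.        ] [[0.019, -1.0, 0.02], [-0.996, -0.02, -0.09], [0.091, -0.018, -0.996]] [-0.01572821  0.58291994  1.12920496]
{'time': 0.1, 'joint_positions': array([ 1.26013515,  0.32174406, -0.07006428,  1.45151094,  0.02263203,
        1.37082291, -0.05692791]), 'qd': array([-0.00055817, -0.00159524, -0.00015234, -0.00222516, -0.00048831,
       -0.00124612,  0.00063482]), 'joint_torque': array([-7.08092157e-04, -4.92573130e+01, -4.06026402e-01, -3.13403141e+01,
       -6.41111727e-02,  3.94409441e-02,  5.58981264e-05]), 'position': array([ 0.20718016, -0.61558716,  0.22159499]), 'tool_rot': array([-3.09863999e+00, -5.07606212e-01,  6.31971183e-04]), 'ft_force': array([-0.85363904, -0.07727531, -0.1838192 ]), 'torque': array([ 0.03493536, -0.00508969,  0.01828919]), 'grip_force': 0.0, 'grip_width': 0.9975989078597958}
```

View pics/top0.png

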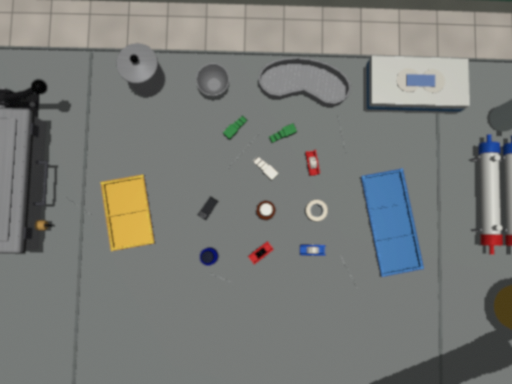

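View pics/scene0.png

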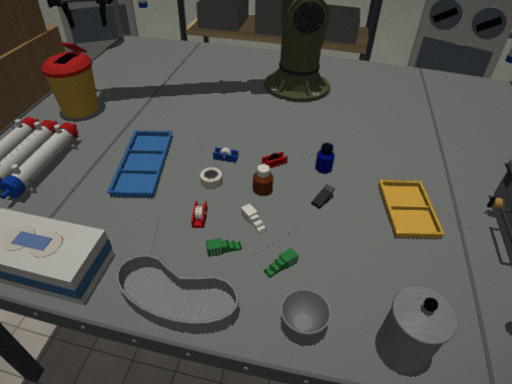

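```bash
cat > h.py <<'E'
import cv2,numpy as np
from bench import ctrl
from scipy.spatial.transform import Rotation as Ro
def ray(n,px,z):
    i=ctrl.camera_info(n);R=np.array(i["R"]);t=np.array(i["t"])
    u=cv2.undistortPoints(np.float64(px).reshape(-1,1,2),i["intrinsics"],np.array(i["D"])).reshape(-1,2)
    d=np.c_[u,np.ones(len(u))]@R; C=-R.T@t
    return C+d*((z-C[2])/d[:,2])[:,None]
def proj(n,X):
    i=ctrl.camera_info(n)
    return cv2.projectPoints(np.float64(X).reshape(-1,3),cv2.Rodrigues(np.array(i["R"]))[0],np.array(i["t"]),i["intrinsics"],np.array(i["D"]))[0].reshape(-1,2)
def blobs(mask,n,z,box=None,amin=40):
    m=mask.astype(np.uint8)
    if box: k=np.zeros_like(m);k[box[1]:box[3],box[0]:box[2]]=1;m*=k
    out=[]
    for c in cv2.findContours(m,cv2.RETR_EXTERNAL,cv2.CHAIN_APPROX_NONE)[0]:
        if cv2.contourArea(c)<amin: continue
        w=ray(n,c.reshape(-1,2),z)[:,:2]*1000
        (cx,cy),(a,b),th=cv2.minAreaRect(w.astype(np.float32))
        if a<b: a,b,th=b,a,th+90
        print("px",c.reshape(-1,2).mean(0).round(),"xy",round(cx,1),round(cy,1),"size",round(a),round(b),"yaw",round((th+90)%180-90,1))
def go(x,y,z,yaw,quiet=0):
    """world target (m), yaw deg of the tool y (closing line), mod 180; prints tool-frame shift and turn"""
    s=ctrl.get_state();T=Ro.from_rotvec(s["tool_rot"]);p=s["position"]
    best=None
    for k in(0,180):
        a=np.radians(yaw+k);Y=np.array([np.cos(a),np.sin(a),0]);Z=np.array([0,0,-1.])
        G=Ro.from_matrix(np.c_[np.cross(Y,Z),Y,Z]);r=np.degrees((T.inv()*G).as_rotvec())
        if best is None or abs(r).max()<abs(best[0]).max():best=(r,G)
    w=np.array([x,y,z])-p
    print("tool shift now-axes mm",(T.inv().apply(w)*1000).round(1),"| after-turn axes mm",(best[1].inv().apply(w)*1000).round(1),"| turn deg",best[0].round(1))
def st():
    s=ctrl.get_state();M=Ro.from_rotvec(s["tool_rot"]).as_matrix()
    print("t",round(s["time"],2),"pos",(s["position"]*1000).round(1),"yawY",round(np.degrees(np.arctan2(M[1,1],M[0,1])),1),"tilt",M[2].round(3),"w",round(s["grip_width"]*87,1),"F",round(s["grip_force"],1),"ft",s["ft_force"].round(1),"q",s["joint_positions"].round(2))
E
python3 - <<'E'
from h import *
p=cv2.imread("pics/top0.png");b,g,r=[p[...,k].astype(int) for k in range(3)]
hsv=cv2.cvtColor(p,cv2.COLOR_BGR2HSV);H,S,V=[hsv[...,k].astype(int) for k in range(3)]
B=(190,110,345,270)
st()
for n in("top","scene"):print(proj(n,ctrl.get_state()["position"]))
print("red");blobs((r>110)&(g<80)&(b<80),"top",.015,B)
print("blue/cob");blobs((b>90)&(r<60),"top",.02,B)
print("white");blobs((V>140)&(S<60),"top",.012,B)
print("dark");blobs((V<50),"top",.010,B)
print("yellow");blobs((r>150)&(b<90)&(g>90),"top",.016,(90,160,165,260))
print("bluetray");blobs((b>110)&(r<90),"top",.016,(350,160,430,285))
cv2.imwrite("pics/crop0.png",cv2.resize(p[110:280,190:350],None,fx=3.5,fy=3.5,interpolation=cv2.INTER_CUBIC)[:595])
E
```

```text
t 0.1 pos [ 207.2 -615.6  221.6] yawY -71.4 tilt [-0.    -0.002 -1.   ] w 86.8 F 0.0 ft [-0.9 -0.1 -0.2] q [ 1.26  0.32 -0.07  1.45  0.02  1.37 -0.06]
[[563.69818257 377.53049817]]
[[88.12765227 26.32826701]]
red
px [260. 252.] xy 443.3 1.8 size 59 27 yaw -52.3
px [311. 162.] xy 669.4 -124.4 size 62 27 yaw 11.0
blue/cob
px [208. 256.] xy 430.9 129.6 size 40 39 yaw 46.3
px [304. 250.] xy 452.3 -105.6 size 22 20 yaw 0.7
white
px [313. 250.] xy 451.2 -127.6 size 22 15 yaw -89.0
px [266. 209.] xy 550.7 -10.4 size 30 30 yaw 1.1
px [317. 210.] xy 550.8 -136.7 size 55 53 yaw 0.6
px [313. 162.] xy 671.6 -126.2 size 26 15 yaw 14.5
px [265. 167.] xy 657.2 -6.7 size 72 26 yaw 47.8
dark
px [209. 206.] xy 556.2 131.7 size 38 17 yaw -30.9
yellow
px [127. 212.] xy 536.0 333.8 size 174 108 yaw 11.4
bluetray
px [392. 222.] xy 525.2 -325.0 size 255 109 yaw 11.5
```

View pics/crop0.png

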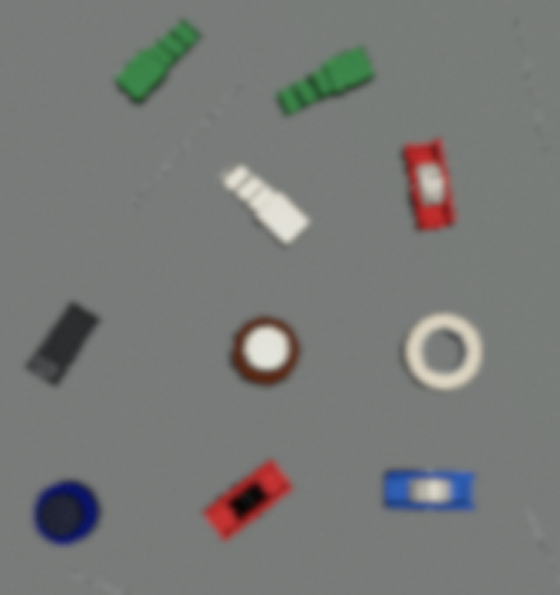

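Run:
```python
from h import *
p=cv2.imread("pics/top0.png");V=p.max(2).astype(int);b,g,r=[p[...,k].astype(int) for k in range(3)]
for z in(.0,.012):
  print("clip z",z)
  for t in(60,75,85):blobs((V<t),"top",z,(192,190,226,228))
print("bottle at .03, .046");m=((b-g>15)|(V<70))
for z in(.035,.046):blobs(m,"top",z,(195,240,226,275))
i=ctrl.camera_info("top");R=np.array(i["R"]);t=np.array(i["t"]);d=np.load("top0.npy")
def hts(c,a,L):
    for s in L:
        q=np.array([c[0]+s*np.cos(a),c[1]+s*np.sin(a),.01]);u,v=proj("top",q)[0].round().astype(int)
        K=i["intrinsics"];P=ray("top",[[u,v]],0)[0];C=-R.T@t;dd=P-C;zc=(R@dd)[2];W=C+dd*d[v,u]/zc
        print(round(s*1000),(W*1000).round(0),end=" ")
    print()
hts((.553,.130),np.radians(-31),np.arange(-.035,.04,.007))
hts((.657,-.007),np.radians(47.8),np.arange(-.04,.045,.008))
s=cv2.imread("pics/scene0.png")
cv2.imwrite("pics/crop1.png",cv2.resize(s[140:260,180:350],None,fx=4.5,fy=4.5,interpolation=cv2.INTER_CUBIC))
```

```text
clip z 0.0
px [209. 207.] xy 552.5 135.4 size 52 20 yaw -32.0
px [208. 208.] xy 552.2 135.2 size 55 24 yaw -33.9
px [208. 208.] xy 552.0 135.5 size 58 26 yaw -33.3
clip z 0.012
px [209. 207.] xy 551.8 134.2 size 52 20 yaw -32.0
px [208. 208.] xy 551.5 134.0 size 55 24 yaw -33.9
px [208. 208.] xy 551.2 134.3 size 57 25 yaw -33.3
bottle at .03, .046
px [208. 256.] xy 432.8 128.2 size 45 44 yaw 46.4
px [208. 256.] xy 433.2 127.2 size 44 44 yaw 46.4
-35 [523. 149.   1.] -28 [527. 142.  26.] -21 [535. 140.  23.] -14 [540. 135.  20.] -7 [547. 133.  20.] 0 [553. 129.  16.] 7 [558. 126.  14.] 14 [566. 122.  11.] 21 [571. 120.   8.] 28 [577. 116.   0.] 35 [584. 114.  -2.] 
-40 [630. -37.   4.] -32 [634. -31.  15.] -24 [640. -23.  23.] -16 [645. -18.  23.] -8 [650. -13.  23.] 0 [655.  -6.  19.] 8 [660.  -1.  21.] 16 [666.   4.  13.] 24 [675.  12.   5.] 32 [679.  17.   9.] 40 [685.  22.   3.]
```

View pics/crop1.png

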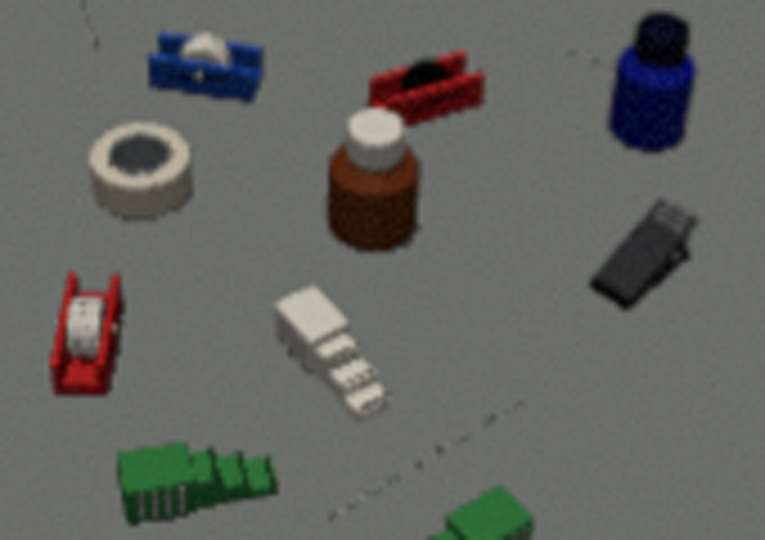

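```bash
python3 -m handwheel '[[0.087,0,0,0,0,0,0]]'; python3 -c "
from h import *
go(.669,-.125,.15,101)"
```

```text
time: 0.22
position: [0.2073, -0.6158, 0.222]
tool_rot: [-3.099, -0.508, 0.0]
ft_force: [-0.2, -0.1, 1.2]
grip_width: 1.0
grip_force: 0.0
tool shift now-axes mm [ 594.2 -317.7   72.2] | after-turn axes mm [ 546.9 -393.7   72. ] | turn deg [-0.1  0.   7.6]
```

White-wheel clamp is at top px (313,163). Look-alikes rejected: black-wheel clamp (261,253), blue clamp (313,250), amber bottle (266,210) against cobalt (208,256), and green gauges (235,127) and (283,133) against white (266,168). The clip is at (208,208) with its jaw towards the upper right. Both crops confirm these choices.

```bash
python3 -m handwheel '[[0.06,0,0,0,0,0,7.6],[0.06,0.0497,-0.0358,0.0065,0,0,0],[0.06,0.0497,-0.0358,0.0065,0,0,0],[0.06,0.0497,-0.0358,0.0065,0,0,0],[0.06,0.0497,-0.0358,0.0065,0,0,0],[0.06,0.0497,-0.0358,0.0065,0,0,0],[0.06,0.0497,-0.0358,0.0065,0,0,0],[0.06,0.0497,-0.0358,0.0065,0,0,0],[0.06,0.0497,-0.0358,0.0065,0,0,0],[0.06,0.0497,-0.0358,0.0065,0,0,0],[0.06,0.0497,-0.0358,0.0065,0,0,0],[0.06,0.0497,-0.0358,0.0065,0,0,0]]' 10 >/dev/null;python3 -m handwheel '[[0.06,0,0,0,0,0,0]]' >/dev/null; python3 -c "
from h import *
st();go(.669,-.1245,.007,101)
p,d=ctrl.get_image('top');cv2.imwrite('pics/top1.png',p)"
```

```text
t 1.85 pos [ 670.8 -117.   149.5] yawY -78.4 tilt [ 0.001 -0.005 -1.   ] w 60.0 F 0.0 ft [-1.2  0.6  0.4] q [ 0.44  0.46 -0.42  1.44  0.18  1.28 -1.36]
tool shift now-axes mm [ -3.4   7.8 142.5] | after-turn axes mm [ -3.3   7.1 142.5] | turn deg [-0.3 -0.   0.6]
```

View pics/top1.png

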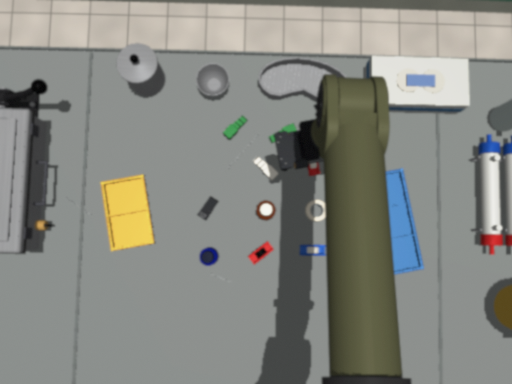

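Top view: the gripper hovers beside the white-wheel clamp at (313,165), all else is undisturbed. Descending.

```bash
python3 -m handwheel '[[0.06,-0.0033,0.0071,0,-0.3,0,0.6],[0.06,0,0,0.05,0,0,0],[0.06,0,0,0.05,0,0,0],[0.06,0,0,0.02,0,0,0],[0.06,0,0,0,0,0,0]]' >/dev/null; python3 -c "
from h import *
st();go(.669,-.1245,.007,101)"
```

```text
t 2.52 pos [ 665.8 -135.    30.3] yawY -79.7 tilt [-0.002  0.005 -1.   ] w 60.0 F 0.0 ft [-0.  -0.5  0.5] q [ 0.44  0.56 -0.38  1.56  0.23  1.07 -1.39]
tool shift now-axes mm [ 5.1 -9.9 23.2] | after-turn axes mm [ 5.1 -9.7 23.3] | turn deg [ 0.3  0.1 -0.7]
```

```bash
python3 -m handwheel '[[0.06,0,0,0,0,0,0],[0.06,0,0,0,0,0,0]]' >/dev/null; python3 -c "
from h import *
st();go(.669,-.1245,.007,101)"
```

```text
t 2.77 pos [ 668.7 -133.6   33.5] yawY -79.6 tilt [ 0.004  0.007 -1.   ] w 59.9 F 0.0 ft [1.  0.4 0.1] q [ 0.44  0.55 -0.38  1.55  0.23  1.07 -1.39]
tool shift now-axes mm [ 1.8 -9.1 26.5] | after-turn axes mm [ 2.  -8.9 26.5] | turn deg [ 0.4 -0.2 -0.6]
```

```bash
python3 -m handwheel '[[0.06,-0.001,-0.009,0,0,0,-0.6]]' >/dev/null; for i in 1 2 3 4; do python3 -m handwheel '[[0.06,0,0,0,0,0,0]]' | grep pos; done; python3 -c "
from h import *
st();go(.669,-.1245,.007,101)"
```

```text
position: [0.6646, -0.1228, 0.0316]
position: [0.6645, -0.1243, 0.0312]
position: [0.6645, -0.1249, 0.031]
position: [0.6644, -0.1249, 0.0309]
t 3.4 pos [ 664.4 -124.9   30.9] yawY -79.0 tilt [-0.     0.005 -1.   ] w 60.0 F 0.0 ft [ 0.4 -0.9  0.4] q [ 0.44  0.55 -0.39  1.57  0.23  1.07 -1.39]
tool shift now-axes mm [ 4.6  0.4 23.9] | after-turn axes mm [ 4.6  0.5 23.9] | turn deg [ 0.3  0.  -0. ]
```

```bash
python3 -m handwheel '[[0.06,0.0045,0,0.012,0.3,0,0],[0.06,0,0,0.012,0,0,0],[0.06,0,0,0,0,0,0],[0.06,0,0,0,0,0,0],[0.06,0,0,0,0,0,0]]' 12 ; python3 -c "
from h import *
st();go(.669,-.1245,.007,101)"; python3 -m handwheel '[[0.0,0,0,0,0,0,0],[0.0,0,0,0,0,0,0],[0.0,0,0,0,0,0,0],[0.0,0,0,0,0,0,0],[0,0,0,0,0,0,0],[0,0,0,0,0,0,0]]' 12
```

```text
time: 4.03
position: [0.6692, -0.1239, 0.0074]
tool_rot: [3.127, 0.301, 0.001]
ft_force: [-0.3, -1.1, -0.7]
grip_width: 0.692
grip_force: 0.0
t 4.03 pos [ 669.2 -123.9    7.4] yawY -79.0 tilt [ 0.001  0.    -1.   ] w 60.2 F 0.0 ft [-0.3 -1.1 -0.7] q [ 0.43  0.59 -0.38  1.57  0.24  1.04 -1.4 ]
tool shift now-axes mm [-0.3  0.6  0.4] | after-turn axes mm [-0.3  0.6  0.4] | turn deg [ 0. -0.  0.]
time: 4.78
position: [0.6689, -0.1239, 0.007]
tool_rot: [3.127, 0.301, -0.0]
ft_force: [-0.0, -0.1, -0.3]
grip_width: 0.302
grip_force: 12.0
```

```bash
python3 -m handwheel '[[0.0,0,0,-0.04,0,0,0],[0.0,0,0,-0.05,0,0,0],[0,0,0,0,0,0,0],[0,0,0,0,0,0,0]]' >/dev/null; python3 -c "
from h import *
st();go(.5252,-.325,.09,101.5)"
```

```text
t 5.28 pos [ 668.5 -123.9   96.6] yawY -79.0 tilt [-0.001  0.    -1.   ] w 25.9 F 12.0 ft [ 0.9 -0.  -0.4] q [ 0.44  0.5  -0.4   1.5   0.2   1.18 -1.37]
tool shift now-axes mm [-179.   170.1    6.7] | after-turn axes mm [-180.5  168.5    6.6] | turn deg [ 0.   0.  -0.5]
```

```bash
python3 -m handwheel '[[0,-0.036,0.034,0,0,0,-0.5],[0,-0.036,0.034,0,0,0,0],[0,-0.036,0.034,0,0,0,0],[0,-0.036,0.034,0,0,0,0],[0,-0.036,0.034,0,0,0,0],[0,0,0,0.03,0,0,0],[0,0,0,0.02,0,0,0],[0,0,0,0,0,0,0],[0,0,0,0,0,0,0],[0,0,0,0,0,0,0]]' >/dev/null; python3 -c "
from h import *
st();go(.5252,-.325,.011,101.5)
p,d=ctrl.get_image('scene');cv2.imwrite('pics/s2.png',cv2.resize(p[90:230,70:270],None,fx=4,fy=4))"
```

```text
t 6.53 pos [ 527.2 -325.9   48.1] yawY -78.4 tilt [ 0.001  0.001 -1.   ] w 25.7 F 12.0 ft [0.5 0.7 0.1] q [ 0.78  0.42 -0.33  1.71  0.15  1.04 -0.97]
tool shift now-axes mm [-1.8 -1.3 37.1] | after-turn axes mm [-1.8 -1.2 37.1] | turn deg [ 0.1 -0.1  0.1]
```

View pics/s2.png

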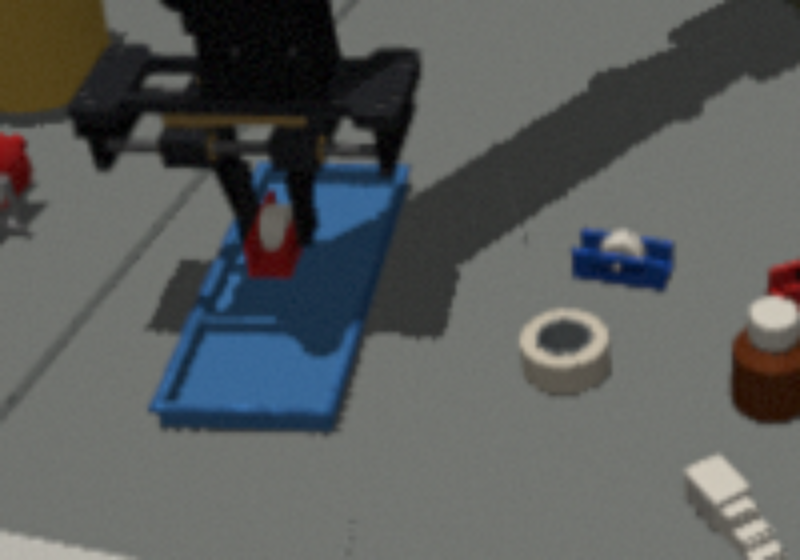

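Scene crop: the clamp, gripped upright, hangs over the blue tray's middle bay (crop (272,240)). Lowering and releasing.

```bash
python3 -m handwheel '[[0,-0.0018,-0.0012,0.02,0,0,0],[0,0,0,0.011,0,0,0],[0,0,0,0.004,0,0,0],[0,0,0,0.002,0,0,0],[0,0,0,0,0,0,0],[0,0,0,0,0,0,0]]'; python3 -c "
from h import *
st()"
```

```text
time: 7.32
position: [0.5245, -0.3255, 0.0103]
tool_rot: [3.125, 0.315, 0.001]
ft_force: [-0.6, 0.1, 0.0]
grip_width: 0.298
grip_force: 12.0
t 7.33 pos [ 524.5 -325.5   10.3] yawY -78.5 tilt [ 0.001  0.001 -1.   ] w 25.9 F 12.0 ft [-0.6  0.1  0. ] q [ 0.78  0.46 -0.32  1.74  0.17  0.97 -0.98]
```

Release, retreat, then move towards the cobalt bottle.

```bash
python3 -m handwheel '[[0.045,0,0,0,0,0,0],[0.045,0,0,0,0,0,0],[0.045,0,0,0,0,0,0],[0.045,0,0,-0.02,0,0,0],[0.06,0,0,-0.05,0,0,0],[0.08,0,0,-0.06,0,0,0],[0.08,0,0,0,0,0,0],[0.08,0,0,0,0,0,0],[0.08,0,0,0,0,0,0]]' >/dev/null; python3 -c "
from h import *
st()
for y in (71,90,101.5,120,140):go(.433,.128,.14,y)"
```

```text
t 8.45 pos [ 523.1 -324.8  138.7] yawY -78.5 tilt [-0.002 -0.002 -1.   ] w 78.7 F 0.0 ft [-0.4  0.2 -0.8] q [ 0.8   0.32 -0.35  1.63  0.12  1.21 -0.94]
tool shift now-axes mm [   2.1 -461.7   -0.5] | after-turn axes mm [-232.6 -398.8   -1.3] | turn deg [-0.1  0.1 30.5]
tool shift now-axes mm [   2.1 -461.7   -0.5] | after-turn axes mm [ -90.1 -452.8   -1.3] | turn deg [-0.1  0.1 11.5]
tool shift now-axes mm [   2.1 -461.7   -0.5] | after-turn axes mm [   2.  -461.7   -1.3] | turn deg [-0.1  0.1  0. ]
tool shift now-axes mm [   2.1 -461.7   -0.5] | after-turn axes mm [ 148.4 -437.2   -1.3] | turn deg [ -0.1   0.1 -18.5]
tool shift now-axes mm [   2.1 -461.7   -0.5] | after-turn axes mm [ 289.  -360.1   -1.3] | turn deg [ -0.1   0.1 -38.5]
```

```bash
python3 -m handwheel '[[0.08,0,-0.0577,0,0,0,0],[0.08,0,-0.0577,0,0,0,0],[0.08,0,-0.0577,0,0,0,0],[0.08,0,-0.0577,0,0,0,0],[0.08,0,-0.0577,0,0,0,0],[0.08,0,-0.0577,0,0,0,0],[0.08,0,-0.0577,0,0,0,0],[0.08,0.002,-0.0577,0,0,0,0],[0.08,0,0,0,0,0,0],[0.08,0,0,0,0,0,0],[0.08,0,0,0,0,0,0]]' >/dev/null; python3 -c "
from h import *
st();go(.433,.128,.025,101.5)"
```

```text
t 9.82 pos [433.9 125.9 139.4] yawY -78.6 tilt [-0.001  0.    -1.   ] w 79.9 F 0.0 ft [-0.4 -0.4  1. ] q [ 0.41 -0.02 -0.73  2.   -0.01  1.15 -1.69]
tool shift now-axes mm [ -0.3  -2.2 114.4] | after-turn axes mm [ -0.5  -2.2 114.4] | turn deg [ 0.   0.1 -0.1]
```

```bash
python3 -m handwheel '[[0.08,0,-0.0022,0.03,0,0,0],[0.08,0,0,0.04,0,0,0],[0.08,0,0,0.03,0,0,0],[0.08,0,0,0.014,0,0,0],[0.08,0,0,0,0,0,0],[0.08,0,0,0,0,0,0],[0.08,0,0,0,0,0,0]]' >/dev/null; python3 -c "
from h import *
st();go(.433,.128,.025,101.5)";python3 -m handwheel '[[0.03,0,0,0,0,0,0],[0.03,0,0,0,0,0,0],[0.03,0,0,0,0,0,0],[0.03,0,0,0,0,0,0],[0.03,0,0,0,0,0,0],[0.03,0,0,0,0,0,0]]' 15
```

```text
t 10.7 pos [434.5 129.7  27.1] yawY -78.5 tilt [ 0.002  0.001 -1.   ] w 80.2 F 0.0 ft [-1.1  0.2  0.4] q [ 0.36  0.17 -0.74  2.11  0.14  0.91 -1.83]
tool shift now-axes mm [-1.8  1.3  2.1] | after-turn axes mm [-1.8  1.3  2.1] | turn deg [ 0.  -0.1 -0. ]
time: 11.45
position: [0.4335, 0.1294, 0.026]
tool_rot: [3.125, 0.315, -0.0]
ft_force: [0.0, -0.8, 1.4]
grip_width: 0.499
grip_force: 15.0
```

```bash
python3 -m handwheel '[[0.03,0,0,-0.015,0,0,0],[0.03,0,0,-0.035,0,0,0],[0.03,0,0,-0.035,0,0,0],[0.03,0,0,-0.015,0,0,0],[0.03,0,0,0,0,0,0],[0.03,0,0,0,0,0,0]]' >/dev/null; python3 -c "
from h import *
st();go(.6056,-.3087,.126,101.5)"
```

```text
t 12.2 pos [432.6 129.3 124.8] yawY -78.5 tilt [-0.002 -0.    -1.   ] w 43.5 F 15.0 ft [-0.6 -0.4 -0.8] q [ 0.41  0.   -0.75  2.02  0.    1.12 -1.71]
tool shift now-axes mm [ 82.2 463.7  -1.4] | after-turn axes mm [ 82.2 463.7  -1.2] | turn deg [-0.   0.1  0. ]
```

```bash
python3 -m handwheel '[[0.03,0.0035,0.02,0,0,0,0],[0.03,0.007,0.04,0,0,0,0],[0.03,0.009,0.05,0,0,0,0],[0.03,0.009,0.05,0,0,0,0],[0.03,0.009,0.05,0,0,0,0],[0.03,0.009,0.05,0,0,0,0],[0.03,0.009,0.05,0,0,0,0],[0.03,0.009,0.05,0,0,0,0],[0.03,0.008,0.045,0,0,0,0],[0.03,0.005,0.03,0,0,0,0],[0.03,0.003,0.02,0,0,0,0],[0.03,0.002,0.009,0,0,0,0]]' >/dev/null; python3 -m handwheel '[[0.03,0,0,0,0,0,0],[0.03,0,0,0,0,0,0],[0.03,0,0,0,0,0,0]]' >/dev/null; python3 -c "
from h import *
st();go(.6056,-.3087,.029,101.5)"
```

```text
t 14.07 pos [ 607.  -307.4  126.2] yawY -78.4 tilt [-0. -0. -1.] w 43.5 F 15.0 ft [-0.2  0.5 -0.6] q [ 0.74  0.47 -0.42  1.47  0.2   1.24 -1.07]
tool shift now-axes mm [-1.6  1.  97.2] | after-turn axes mm [-1.6  1.  97.2] | turn deg [-0.   0.   0.1]
```

```bash
python3 -m handwheel '[[0.03,-0.0016,0.001,0.03,0,0,0],[0.03,0,0,0.035,0,0,0],[0.03,0,0,0.02,0,0,0],[0.03,0,0,0.005,0,0,0],[0.03,0,0,0,0,0,0],[0.03,0,0,0,0,0,0],[0.03,0,0,0,0,0,0]]' ; python3 -c "
from h import *
p,d=ctrl.get_image('scene');cv2.imwrite('pics/s3.png',cv2.resize(p[90:230,70:270],None,fx=4,fy=4))"
```

```text
time: 14.95
position: [0.6063, -0.3102, 0.0372]
tool_rot: [3.125, 0.315, 0.002]
ft_force: [0.2, -0.1, -1.2]
grip_width: 0.503
grip_force: 15.0
```

View pics/s3.png

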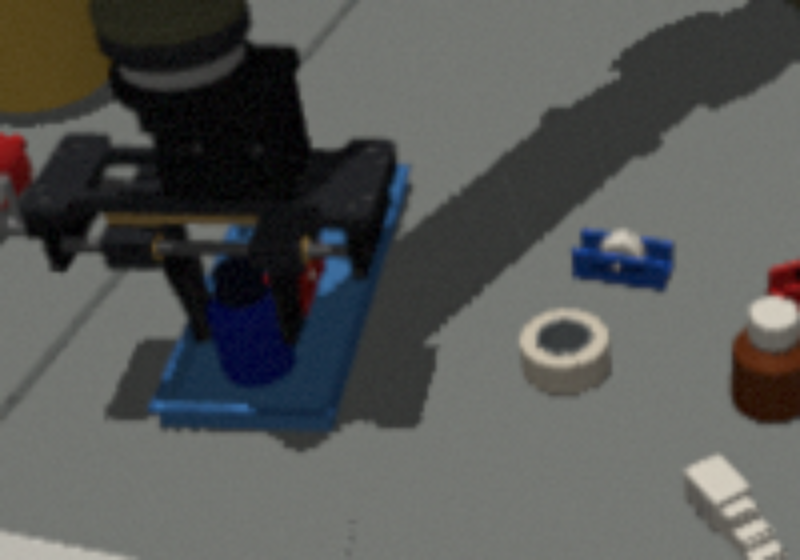

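The bottle is upright, just above the far bay (crop (250,330)). Lowering the last 8 mm slowly.

```bash
python3 -m handwheel '[[0.03,0,0,0.004,0,0,0],[0.03,0,0,0.002,0,0,0],[0.03,0,0,0,0,0,0],[0.03,0,0,0,0,0,0]]'|grep -E "pos|ft"; for i in 1 2 ; do python3 -m handwheel '[[0.03,0,0,0.001,0,0,0],[0.03,0,0,0,0,0,0],[0.03,0,0,0,0,0,0]]'|grep -E "pos|ft";done
```

```text
position: [0.6056, -0.3099, 0.03]
ft_force: [-0.8, 0.3, -1.4]
position: [0.6056, -0.3099, 0.0291]
ft_force: [0.7, 0.3, -0.7]
position: [0.6057, -0.3099, 0.029]
ft_force: [-2.2, 0.6, 5.7]
```

Contact (5.7 N) at the expected height. Release and rise straight up.

```bash
python3 -m handwheel '[[0.065,0,0,0,0,0,0],[0.065,0,0,0,0,0,0],[0.065,0,0,0,0,0,0],[0.065,0,0,-0.03,0,0,0],[0.065,0,0,-0.06,0,0,0],[0.065,0,0,-0.04,0,0,0],[0.065,0,0,0,0,0,0],[0.065,0,0,0,0,0,0],[0.065,0,0,0,0,0,0]]' >/dev/null; python3 -c "
from h import *
st();go(.5453,.1383,.16,56.5)"
```

```text
t 17.38 pos [ 604.5 -309.5  155.9] yawY -78.5 tilt [-0.003 -0.002 -1.   ] w 65.1 F 0.0 ft [-0.4  0.4 -0.5] q [ 0.74  0.45 -0.42  1.44  0.19  1.29 -1.06]
tool shift now-axes mm [  31.4 -450.6   -3.3] | after-turn axes mm [-296.5 -340.8   -4.1] | turn deg [-0.1  0.2 45. ]
```

```bash
python3 -m handwheel '[[0.065,0,0,0,0,0,-10.5],[0.065,0,0,0,0,0,-10.5],[0.065,0,0,0,0,0,-10.5],[0.065,0,0,0,0,0,-10.5],[0.065,0,0,0,0,0,-10.5],[0.065,0,0,0,0,0,-10.5],[0.065,0,0,0,0,0,-10.5],[0.065,0,0,0,0,0,-10.5],[0.065,0,0,0,0,0,-10.5],[0.065,0,0,0,0,0,-10.5],[0.065,0,0,0,0,0,-10.5],[0.065,0,0,0,0,0,-10.5]]' >/dev/null;  python3 -m handwheel '[[0.055,0,0,0,0,0,-9],[0.055,0,0,0,0,0,0],[0.055,0,0,0,0,0,0],[0.055,0,0,0,0,0,0]]' >/dev/null; python3 -c "
from h import *
st();go(.5453,.1383,.14,56.5)
p,d=ctrl.get_image('top');cv2.imwrite('pics/t3.png',cv2.resize(p[120:300,180:440],None,fx=3,fy=3))"
```

```text
t 19.38 pos [ 605.4 -309.8  157.8] yawY 56.4 tilt [ 0. -0. -1.] w 55.2 F 0.0 ft [-0.1  0.2  0.7] q [ 1.02  0.55 -0.83  1.43  0.41  1.34  1.15]
tool shift now-axes mm [297.9 340.2  17.8] | after-turn axes mm [297.5 340.5  17.8] | turn deg [-0.  -0.  -0.1]
```

View pics/t3.png

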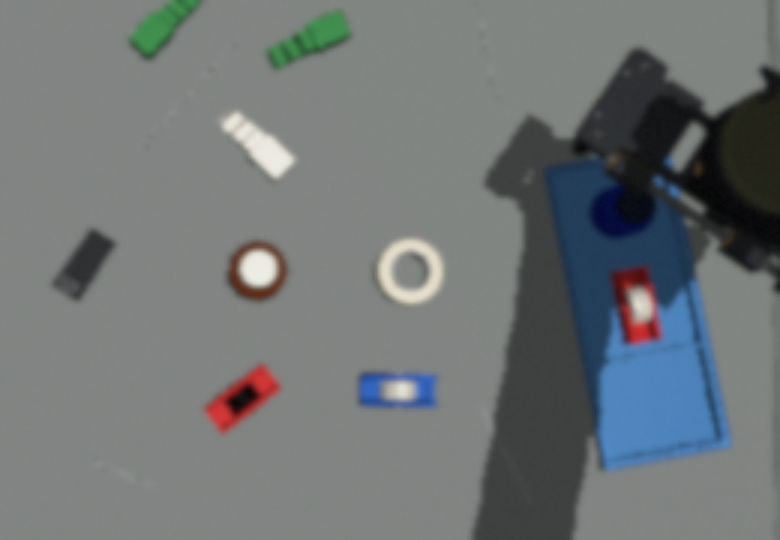

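Top crop: the bottle stands in the far bay (620,210) and the clamp lies in the middle bay (637,305). Next is the clip at (83,265).

```bash
python3 -m handwheel '[[0.055,0.0372,0.0425,0,0,0,0],[0.055,0.0372,0.0425,0,0,0,0],[0.055,0.0372,0.0425,0,0,0,0],[0.055,0.0372,0.0425,0,0,0,0],[0.055,0.0372,0.0425,0,0,0,0],[0.055,0.0372,0.0425,0,0,0,0],[0.055,0.0372,0.0425,0,0,0,0],[0.055,0.0372,0.0425,0.017,0,0,0],[0.055,0,0,0.04,0,0,0],[0.055,0,0,0.04,0,0,0],[0.055,0,0,0,0,0,0],[0.055,0,0,0,0,0,0]]'>/dev/null; python3 -m handwheel '[[0.055,0,0,0,0,0,0]]' >/dev/null; python3 -c "
from h import *
st();go(.5453,.1383,.007,56.5)"
```

```text
t 21.05 pos [546.4 138.2  63. ] yawY 56.5 tilt [-0.003  0.002 -1.   ] w 54.9 F 0.0 ft [-0.2  0.6 -1.3] q [ 0.52  0.44 -0.97  1.82  0.41  1.09  0.38]
tool shift now-axes mm [ 1.1 -0.6 56. ] | after-turn axes mm [ 1.  -0.5 56. ] | turn deg [ 0.1  0.1 -0. ]
```

```bash
python3 -m handwheel '[[0.055,0.001,-0.0005,0.03,0,0,0],[0.055,0,0,0.02,0,0,0],[0.055,0,0,0.006,0,0,0],[0.055,0,0,0,0,0,0],[0.055,0,0,0,0,0,0],[0.055,0,0,0,0,0,0]]'>/dev/null;  python3 -c "
from h import *
st();go(.5453,.1383,.007,56.5)"; python3 -m handwheel '[[0,0,0,0,0,0,0],[0,0,0,0,0,0,0],[0,0,0,0,0,0,0],[0,0,0,0,0,0,0],[0,0,0,0,0,0,0],[0,0,0,0,0,0,0]]' 20
```

```text
t 21.8 pos [544.4 138.2   5.7] yawY 56.5 tilt [-0.001  0.001 -1.   ] w 55.0 F 0.0 ft [ 0.2  0.4 -0.2] q [ 0.47  0.52 -0.92  1.87  0.49  1.    0.32]
tool shift now-axes mm [-0.7  0.6 -1.3] | after-turn axes mm [-0.7  0.6 -1.3] | turn deg [0.  0.1 0. ]
time: 22.55
position: [0.5439, 0.1381, 0.005]
tool_rot: [-0.905, -3.008, 0.0]
ft_force: [0.5, 0.5, -0.6]
grip_width: 0.277
grip_force: 20.0
```

```bash
python3 -m handwheel '[[0,0,0,-0.03,0,0,0],[0,0,0,-0.05,0,0,9],[0,0,0,-0.04,0,0,9],[0,0,0,0,0,0,9],[0,0,0,0,0,0,9],[0,0,0,0,0,0,9],[0,0,0,0,0,0,0],[0,0,0,0,0,0,0],[0,0,0,0,0,0,0]]'>/dev/null;  python3 -c "
from h import *
st();go(.4433,-.334,.1,11.5)"
```

```text
t 23.68 pos [543.8 138.  124.8] yawY 11.6 tilt [ 0. -0. -1.] w 23.7 F 20.0 ft [-0.3 -0.2 -0.6] q [ 0.46  0.32 -0.87  1.77  0.26  1.17 -0.29]
tool shift now-axes mm [-442.2 -193.3   24.9] | after-turn axes mm [-442.5 -192.5   24.8] | turn deg [-0.  -0.   0.1]
```

```bash
python3 -m handwheel '[[0,-0.0491,-0.0214,0,0,0,0],[0,-0.0491,-0.0214,0,0,0,0],[0,-0.0491,-0.0214,0,0,0,0],[0,-0.0491,-0.0214,0,0,0,0],[0,-0.0491,-0.0214,0,0,0,0],[0,-0.0491,-0.0214,0,0,0,0],[0,-0.0491,-0.0214,0,0,0,0],[0,-0.0491,-0.0214,0,0,0,0],[0,-0.0491,-0.0214,0.01,0,0,0.1],[0,0,0,0.025,0,0,0],[0,0,0,0.04,0,0,0],[0,0,0,0,0,0,0]]'>/dev/null; python3 -m handwheel '[[0,0,0,0,0,0,0],[0,0,0,0,0,0,0]]' >/dev/null; python3 -c "
from h import *
st();go(.4433,-.334,.0095,11.5)
p,d=ctrl.get_image('scene');cv2.imwrite('pics/s4.png',cv2.resize(p[90:230,70:270],None,fx=4,fy=4))"
```

```text
t 25.43 pos [ 444.6 -334.1   51.9] yawY 11.4 tilt [-0.003  0.002 -1.   ] w 24.0 F 20.0 ft [ 0.4 -0.2 -0.8] q [ 1.1   0.33 -0.58  1.86  0.21  1.01  0.63]
tool shift now-axes mm [ 0.5 -1.3 42.4] | after-turn axes mm [ 0.4 -1.2 42.4] | turn deg [ 0.1  0.1 -0.1]
```

View pics/s4.png

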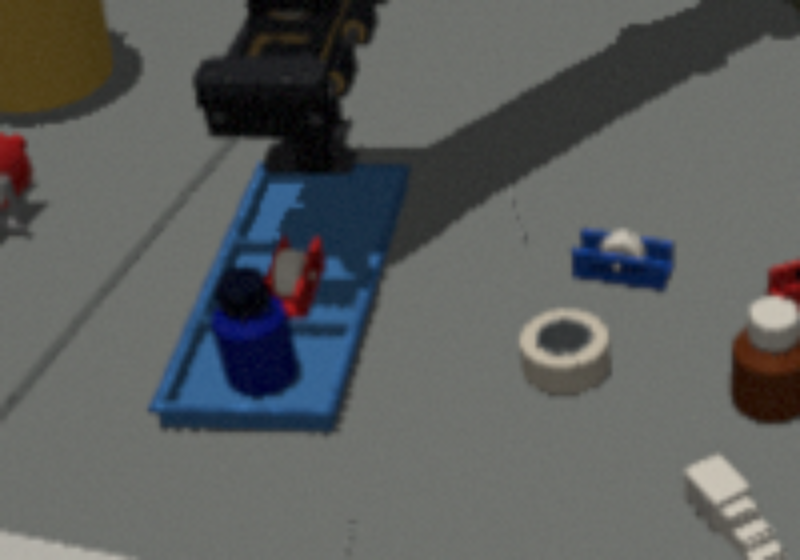

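Scene crop: the bottle (255,330) stands and the clamp (295,275) lies in its bay. The clip hangs over the near bay. Lowering.

```bash
python3 -m handwheel '[[0,0.0004,-0.0012,0.02,0,0,0],[0,0,0,0.012,0,0,0],[0,0,0,0.006,0,0,0],[0,0,0,0.003,0,0,0],[0,0,0,0,0,0,0],[0,0,0,0,0,0,0],[0,0,0,0,0,0,0]]'|grep -E "pos|ft"; python3 -m handwheel '[[0,0,0,0.0007,0,0,0],[0,0,0,0,0,0,0],[0,0,0,0,0,0,0]]'|grep -E "pos|ft"; python3 -m handwheel '[[0.034,0,0,0,0,0,0],[0.034,0,0,0,0,0,0],[0.034,0,0,0,0,0,0],[0.034,0,0,-0.02,0,0,0],[0.05,0,0,-0.06,0,0,0],[0.06,0,0,-0.05,0,0,0],[0.06,0,0,0,0,0,0],[0.06,0,0,0,0,0,0],[0.06,0,0,0,0,0,0]]' >/dev/null;python3 -c "
from h import *
st();go(.4433,.0018,.14,38)"
```

```text
position: [0.4423, -0.3335, 0.0094]
ft_force: [-0.8, -0.4, -1.1]
position: [0.442, -0.3333, 0.0083]
ft_force: [-1.1, 0.1, -0.4]
t 27.85 pos [ 441.2 -332.8  137.2] yawY 11.4 tilt [ 0.002 -0.001 -1.   ] w 59.8 F 0.0 ft [-0.2  0.4 -0.4] q [ 1.14  0.23 -0.61  1.78  0.14  1.18  0.69]
tool shift now-axes mm [327.5  68.2  -2.3] | after-turn axes mm [262.4 207.6  -2.8] | turn deg [ -0.1  -0.1 -26.6]
```

```bash
python3 -m handwheel '[[0.06,0,0,0,0,0,-8.9],[0.06,0,0,0,0,0,-8.9],[0.06,0,0,0,0,0,-8.8],[0.06,0.0437,0.0346,0,0,0,0],[0.06,0.0437,0.0346,0,0,0,0],[0.06,0.0437,0.0346,0,0,0,0],[0.06,0.0437,0.0346,0,0,0,0],[0.06,0.0437,0.0346,0,0,0,0],[0.06,0.0437,0.0346,0,0,0,0],[0.06,0,0,0.04,0,0,0],[0.06,0,0,0.04,0,0,0],[0.06,0,0,0,0,0,0]]'>/dev/null; python3 -m handwheel '[[0.06,0,0,0,0,0,0],[0.06,0,0,0,0,0,0]]' >/dev/null; python3 -c "
from h import *
st();go(.4433,.0018,.007,38)
p,d=ctrl.get_image('scene');cv2.imwrite('pics/s5.png',cv2.resize(p[110:250,80:330],None,fx=3.2,fy=3.2))"
```

```text
t 29.6 pos [445.4   0.8  59.7] yawY 38.0 tilt [-0.002  0.001 -1.   ] w 60.0 F 0.0 ft [ 0.1 -0.1  0.4] q [ 0.89  0.11 -0.98  2.1   0.12  0.98  0.51]
tool shift now-axes mm [ 2.2 -1.1 52.7] | after-turn axes mm [ 2.1 -1.1 52.7] | turn deg [ 0.1  0.1 -0. ]
```

View pics/s5.png

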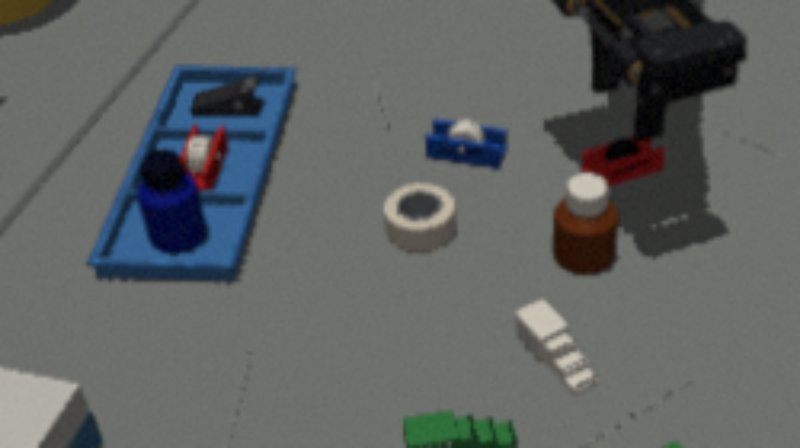

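All three pieces sit in the blue tray: clip (228,95), clamp (203,155) and bottle (172,205). The gripper is over the black-wheel clamp at (622,160), so I'll grasp it.

```bash
python3 -m handwheel '[[0.06,0.0021,-0.0011,0.025,0,0,0],[0.06,0,0,0.02,0,0,0],[0.06,0,0,0.007,0,0,0],[0.06,0,0,0,0,0,0],[0.06,0,0,0,0,0,0],[0.06,0,0,0,0,0,0]]'>/dev/null;  python3 -c "
from h import *
st();go(.4433,.0018,.007,38)"; python3 -m handwheel '[[0,0,0,0,0,0,0],[0,0,0,0,0,0,0],[0,0,0,0,0,0,0],[0,0,0,0,0,0,0],[0,0,0,0,0,0,0],[0,0,0,0,0,0,0]]' 12; python3 -m handwheel '[[0,0,0,-0.03,0,0,0],[0,0,0,-0.05,0,0,0],[0,0,0,-0.04,0,0,0],[0,0,0,0,0,0,0],[0,0,0,0,0,0,0],[0,0,0,0,0,0,0]]'>/dev/null;  python3 -c "
from h import *
st();go(.4958,.3257,.12,11.4);go(.4958,.3257,.12,101.4)"
```

```text
t 30.4 pos [442.6   2.    7. ] yawY 38.0 tilt [-0.001  0.001 -1.   ] w 59.7 F 0.0 ft [-0.  -0.9  0.3] q [ 0.83  0.23 -0.95  2.14  0.24  0.88  0.4 ]
tool shift now-axes mm [-0.5  0.4 -0. ] | after-turn axes mm [-0.5  0.4 -0. ] | turn deg [0.  0.1 0. ]
time: 31.15
position: [0.442, 0.0021, 0.0063]
tool_rot: [-1.377, -2.824, 0.0]
ft_force: [0.3, 0.3, -0.0]
grip_width: 0.298
grip_force: 12.0
t 31.9 pos [440.9   2.3 125. ] yawY 38.0 tilt [ 0.002 -0.001 -1.   ] w 26.0 F 12.0 ft [-0.1  1.2 -0.7] q [ 0.97 -0.03 -1.01  2.04 -0.03  1.12  0.64]
tool shift now-axes mm [221.  242.5   5.1] | after-turn axes mm [306.2 117.8   5. ] | turn deg [-0.1 -0.1 26.6]
tool shift now-axes mm [221.  242.5   5.1] | after-turn axes mm [-117.8  306.2    5. ] | turn deg [ -0.   -0.2 -63.4]
```

```bash
python3 -m handwheel '[[0,0,0,0,0,0,8.9],[0,0,0,0,0,0,8.9],[0,0,0,0,0,0,8.8],[0,0.051,0.0196,0,0,0,0],[0,0.051,0.0196,0,0,0,0],[0,0.051,0.0196,0,0,0,0],[0,0.051,0.0196,0,0,0,0],[0,0.051,0.0196,0,0,0,0],[0,0.051,0.0196,0,0,0,0],[0,0,0,0.04,0,0,0],[0,0,0,0.035,0,0,0],[0,0,0,0,0,0,0]]'>/dev/null; python3 -m handwheel '[[0,0,0,0,0,0,0],[0,0,0,0,0,0,0]]' >/dev/null; python3 -c "
from h import *
st();go(.4958,.3257,.0105,11.4)
p,d=ctrl.get_image('scene');cv2.imwrite('pics/s6.png',cv2.resize(p[130:260,300:480],None,fx=4.2,fy=4.2))"
```

```text
t 33.65 pos [497.6 325.9  52.8] yawY 11.4 tilt [ 0.001  0.002 -1.   ] w 25.6 F 12.0 ft [ 0.7 -1.3 -0.5] q [ 0.17  0.56 -1.01  1.75  0.52  1.13 -0.81]
tool shift now-axes mm [ 0.1 -1.9 42.3] | after-turn axes mm [ 0.2 -1.8 42.3] | turn deg [ 0.1 -0.  -0. ]
```

View pics/s6.png

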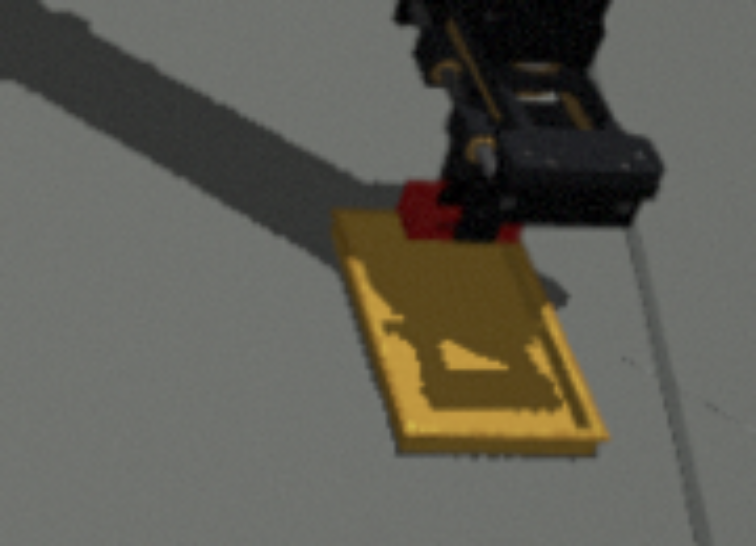

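Scene crop: the clamp (455,210) hangs level above the yellow tray's near bay. Lowering, releasing and lifting off.

```bash
python3 -m handwheel '[[0,0.0002,-0.0018,0.02,0,0,0],[0,0,0,0.012,0,0,0],[0,0,0,0.006,0,0,0],[0,0,0,0.004,0,0,0],[0,0,0,0,0,0,0],[0,0,0,0,0,0,0],[0,0,0,0,0,0,0]]'|grep -E "pos|ft"; python3 -m handwheel '[[0,0,0,0.0005,0,0,0],[0,0,0,0,0,0,0],[0,0,0,0,0,0,0]]'|grep -E "pos|ft"; python3 -m handwheel '[[0.036,0,0,0,0,0,0],[0.036,0,0,0,0,0,0],[0.036,0,0,0,0,0,0],[0.036,0,0,-0.02,0,0,0],[0.05,0,0,-0.06,0,0,0],[0.05,0,0,-0.05,0,0,0],[0.05,0,0,0,0,0,0],[0.05,0,0,0,0,0,0],[0.05,0,0,0,0,0,0]]' >/dev/null;python3 -c "
from h import *
st();go(.6444,-.0208,.13,137.8)"
```

```text
position: [0.495, 0.3252, 0.0093]
ft_force: [0.0, -0.4, -0.5]
position: [0.4951, 0.3252, 0.009]
ft_force: [0.0, -0.6, 3.0]
t 36.08 pos [494.3 324.5 137.7] yawY 11.4 tilt [-0.001 -0.002 -1.   ] w 49.8 F 0.0 ft [0.3 0.8 0.2] q [ 0.23  0.47 -1.08  1.68  0.43  1.26 -0.74]
tool shift now-axes mm [-368.1   78.8    7.9] | after-turn axes mm [-155.   343.1    7.7] | turn deg [-0.1  0.1 53.6]
```

```bash
python3 -m handwheel '[[0.05,0,0,0,0,0,10.6],[0.05,0,0,0,0,0,10.6],[0.05,0,0,0,0,0,10.6],[0.05,0,0,0,0,0,10.6],[0.05,0,0,0,0,0,10.6],[0.05,-0.0221,0.049,0,0,0,0.6],[0.05,-0.0221,0.049,0,0,0,0],[0.05,-0.0221,0.049,0,0,0,0],[0.05,-0.0221,0.049,0,0,0,0],[0.05,-0.0221,0.049,0,0,0,0],[0.05,-0.0221,0.049,0,0,0,0],[0.05,-0.0221,0.049,0,0,0,0]]'>/dev/null; python3 -m handwheel '[[0.05,0,0,0.03,0,0,0],[0.05,0,0,0.04,0,0,0],[0.05,0,0,0,0,0,0],[0.05,0,0,0,0,0,0],[0.05,0,0,0,0,0,0]]' >/dev/null; python3 -c "
from h import *
st();go(.6444,-.0208,.01,137.8)"
```

```text
t 38.2 pos [646.9 -19.1  70.6] yawY -42.2 tilt [ 0.002  0.002 -1.   ] w 49.9 F 0.0 ft [-0.1 -0.5  0.9] q [ 0.55  0.53 -0.73  1.61  0.38  1.15 -1.01]
tool shift now-axes mm [-3.  -0.9 60.6] | after-turn axes mm [-2.9 -0.7 60.6] | turn deg [ 0.1 -0.1  0. ]
```

```bash
python3 -m handwheel '[[0.05,-0.0029,-0.0007,0.03,0,0,0],[0.05,0,0,0.025,0,0,0],[0.05,0,0,0.006,0,0,0],[0.05,0,0,0,0,0,0],[0.05,0,0,0,0,0,0],[0.05,0,0,0,0,0,0]]'>/dev/null;  python3 -c "
from h import *
st();go(.6444,-.0208,.01,137.8)"; python3 -m handwheel '[[0,0,0,0,0,0,0],[0,0,0,0,0,0,0],[0,0,0,0,0,0,0],[0,0,0,0,0,0,0],[0,0,0,0,0,0,0],[0,0,0,0,0,0,0]]' 15; python3 -m handwheel '[[0,0,0,-0.03,0,0,0],[0,0,0,-0.05,0,0,0],[0,0,0,-0.04,0,0,0],[0,0,0,0,0,0,0],[0,0,0,0,0,0,0],[0,0,0,0,0,0,0]]'>/dev/null;  python3 -c "
from h import *
st();go(.580,.3233,.12,11.4)"
```

```text
t 38.95 pos [644.  -21.2   9. ] yawY -42.2 tilt [ 0.001  0.002 -1.   ] w 49.8 F 0.0 ft [ 0.6 -0.7 -0.7] q [ 0.53  0.59 -0.7   1.66  0.43  1.05 -1.04]
tool shift now-axes mm [ 0.5 -0.  -1. ] | after-turn axes mm [ 0.5 -0.  -1. ] | turn deg [ 0.1 -0.1  0. ]
time: 39.7
position: [0.6431, -0.0212, 0.0078]
tool_rot: [-2.872, -1.273, 0.0]
ft_force: [0.0, 0.1, 0.3]
grip_width: 0.278
grip_force: 15.0
t 40.45 pos [642.1 -21.5 125.9] yawY -42.2 tilt [-0.002 -0.002 -1.   ] w 23.7 F 15.0 ft [-0.6 -0.4 -0.9] q [ 0.57  0.47 -0.76  1.57  0.34  1.24 -0.98]
tool shift now-axes mm [ 213.8 -277.5    6.1] | after-turn axes mm [350.2   7.3   5.9] | turn deg [ -0.2   0.  -53.6]
```

```bash
python3 -m handwheel '[[0,0,0,0,0,0,-10.6],[0,0,0,0,0,0,-10.6],[0,0,0,0,0,0,-10.6],[0,0,0,0,0,0,-10.6],[0,0,0,0,0,0,-10.6],[0,0.0583,0.0012,0,0,0,-0.6],[0,0.0583,0.0012,0,0,0,0],[0,0.0583,0.0012,0,0,0,0],[0,0.0583,0.0012,0,0,0,0],[0,0.0583,0.0012,0,0,0,0],[0,0.0583,0.0012,0,0,0,0],[0,0,0,0,0,0,0]]'>/dev/null; python3 -m handwheel '[[0,0,0,0.04,0,0,0],[0,0,0,0.035,0,0,0],[0,0,0,0,0,0,0],[0,0,0,0,0,0,0],[0,0,0,0,0,0,0]]' >/dev/null; python3 -c "
from h import *
st();go(.580,.3233,.011,11.4)
p,d=ctrl.get_image('scene');cv2.imwrite('pics/s7.png',cv2.resize(p[130:260,300:480],None,fx=4.2,fy=4.2))"
```

```text
t 42.58 pos [582.7 323.7  54.6] yawY 11.4 tilt [ 0.001  0.002 -1.   ] w 24.1 F 15.0 ft [-0.1  0.  -0.4] q [ 0.11  0.66 -0.91  1.56  0.55  1.19 -0.71]
tool shift now-axes mm [ 0.1 -2.8 43.6] | after-turn axes mm [ 0.1 -2.7 43.6] | turn deg [ 0.1 -0.  -0. ]
```

View pics/s7.png

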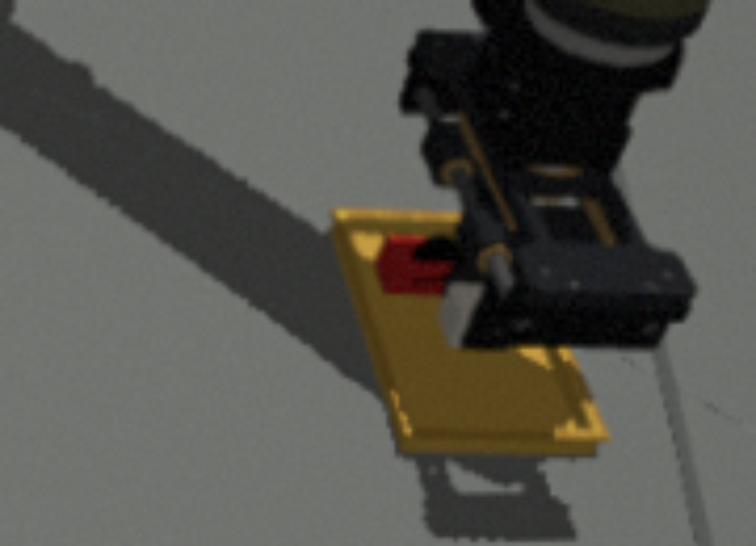

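Crop: the clamp lies in the near bay (410,262), and the gauge is held above the far bay (460,310).

```bash
python3 -m handwheel '[[0,0.0001,-0.0027,0.02,0,0,0],[0,0,0,0.012,0,0,0],[0,0,0,0.007,0,0,0],[0,0,0,0.004,0,0,0],[0,0,0,0,0,0,0],[0,0,0,0,0,0,0],[0,0,0,0,0,0,0]]'|grep -E "pos|ft"; python3 -m handwheel '[[0,0,0,0.0005,0,0,0],[0,0,0,0,0,0,0],[0,0,0,0,0,0,0]]'|grep -E "pos|ft"; python3 -m handwheel '[[0.034,0,0,0,0,0,0],[0.034,0,0,0,0,0,0],[0.034,0,0,0,0,0,0],[0.034,0,0,-0.02,0,0,0],[0.05,0,0,-0.06,0,0,0],[0.05,0,0,-0.05,0,0,0],[0.05,-0.06,0,0,0,0,0],[0.05,-0.06,0,0,0,0,0],[0.05,-0.06,0,0,0,0,0],[0.05,0,0,0,0,0,0],[0.05,0,0,0,0,0,0]]' >/dev/null;python3 -c "
from h import *
st()
p,d=ctrl.get_image('scene');cv2.imwrite('pics/s8.png',cv2.resize(p[90:290,90:450],None,fx=2.2,fy=2.2))"
```

```text
position: [0.5786, 0.3225, 0.0106]
ft_force: [-3.2, -2.4, 5.9]
position: [0.5786, 0.3226, 0.0106]
ft_force: [-3.5, -2.9, 9.2]
t 45.25 pos [614.7 146.9 140.5] yawY 11.4 tilt [ 0.001  0.001 -1.   ] w 49.8 F 0.0 ft [ 0.1  0.2 -0.2] q [ 0.46  0.51 -0.98  1.58  0.44  1.29 -0.38]
```

View pics/s8.png

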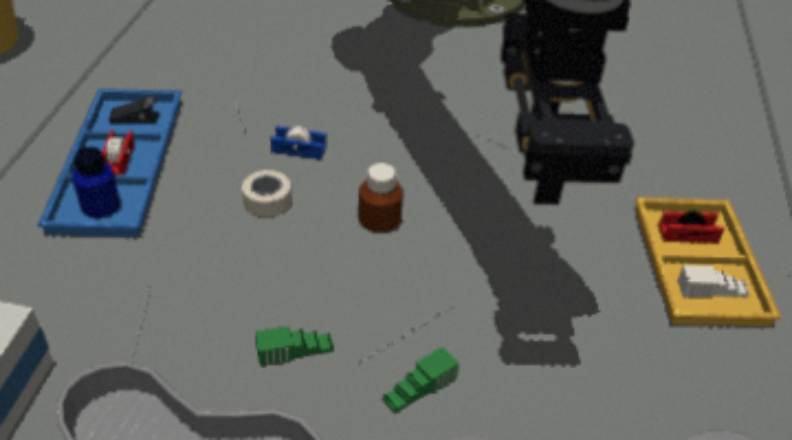

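All five pieces look seated and the decoys are unmoved. One last overhead check of both trays.

```bash
python3 -c "
from h import *
p,d=ctrl.get_image('top')
a=cv2.resize(p[165:260,92:167],None,fx=5,fy=5,interpolation=cv2.INTER_CUBIC);b=cv2.resize(p[162:281,352:430],None,fx=5,fy=5,interpolation=cv2.INTER_CUBIC)
m=np.zeros((595,775,3),np.uint8);m[:475,:375]=a;m[:,385:]=b;cv2.imwrite('pics/t9.png',m)
i=ctrl.camera_info('top');R=np.array(i['R']);t=np.array(i['t']);C=-R.T@t
def h(x,y):
    u,v=proj('top',[x,y,.02])[0].round().astype(int);D=ray('top',[[u,v]],0)[0]-C;return (C+D*d[v,u]/(R@D)[2])[2]*1000
c=np.array([.580,.3233]);e=np.array([-np.sin(.199),np.cos(.199)])
print('gauge',[round(h(*(c+s*e))) for s in(-.01,0,.008,.024,.035,.048)])
c=np.array([.442,-.333]);print('clip',[round(h(*(c-s*e))) for s in(-.018,-.008,0,.008,.016,.024,.03)])
"
```

```text
gauge [28, 25, 28, 23, 14, 12]
clip [31, 26, 21, 23, 20, 15, 13]
```

View pics/t9.png

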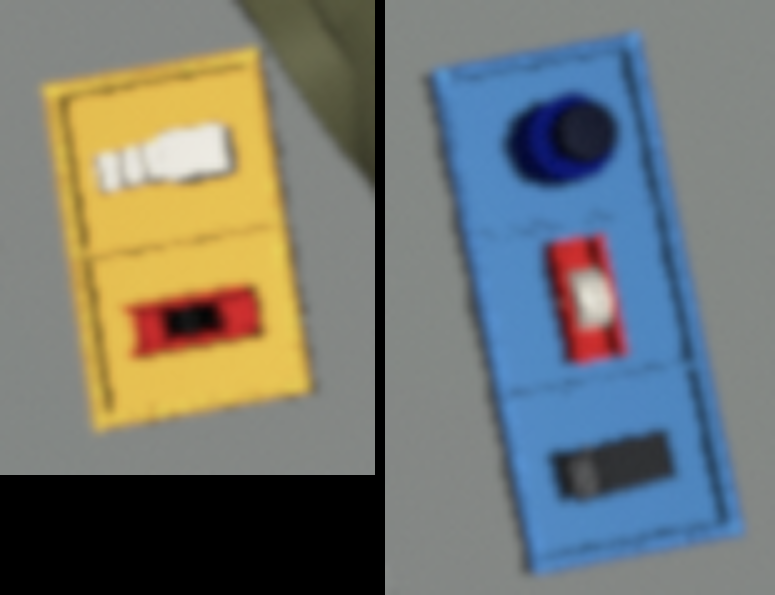

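```bash
python3 -c "
from bench import ctrl
print(ctrl.close_job())"
```

```text
the job is handed in; nothing more can be done
None
```

Both kits are made up and the job is handed in at about 45 s of robot time: white-wheel clamp, cobalt bottle and clip in the blue tray, black-wheel clamp and white gauge in the yellow tray, all seated in the final overhead check and the decoys untouched.

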